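Turn the wide leaf of the glaze sample board

TASK

On the glaze sample board two hinged, tiled leaves stand ajar over the right-hand cover: push the wide one up with your fingers, over the spine, and press it down until it lies flat on the left-hand cover, then come away. Only push it, never pinch it between the fingers; leave the narrow leaf as it stands and do not move or lift anything else on the table.

Things in the scene. Friction and masses are not known exactly. Their poses are not given: they have to be found in the camera images.
- sample_board: grey glaze sample board fixed to the table, 260 mm along its spine (x axis, away from the robot at yaw 0), 260 mm across (y, to the left). Origin: centre of underside. Flat covers 12 mm thick left (+y) and right (-y) of a 6 mm steel rod along x, 16 mm above the table. Two tiled leaves turn on the rod, middles 62 mm either side of the origin along x; which is nearer the robot varies
- wide_leaf (a joint): angle of the wide leaf about the spine, rad: 0 = flat on the right cover, pi/2 = upright, pi = flat on the left cover (hard stop, lower face 12 mm above the table). Starts ajar at 0.6 to 0.95. Stiff hinge (0.16 N m): the leaf stays at any angle it is left at; about 2 to 4 N at its free edge moves it
- wide_leaf_edge (a point): middle of the wide leaf's free edge, at mid-thickness, 118 mm from the spine axis. The leaf is a rigid tiled panel 104 mm wide along the spine, 8 mm thick, about 0.17 kg, reaching from 8 to 118 mm from the spine axis
- wide_leaf_hinge (a point): point on the spine axis at the middle of the wide leaf's width
- wide_leaf_front: the 4 mm outer sheet of the wide leaf whose face looks up at the start; its origin lies 2 mm off the spine axis, and it turns with the leaf
- wide_leaf_back: the 4 mm sheet of the wide leaf whose face looks down at the right cover at the start (the face to push on); its origin lies 2 mm off the spine axis, and it turns with the leaf
- narrow_leaf (a joint): angle of the narrow leaf, same sense as the wide one, starts at 0.6 to 0.95; same build but only 56 mm wide along the spine. To be left as it is
- narrow_leaf_edge (a point): middle of the narrow leaf's free edge, 118 mm from the spine axis
- sponge: dense tan throwing sponge, block 60 x 90 x 28 mm, lying on the table by the right long side of the board; origin under its centre
- pinch_pot: small round terracotta pot, 60 mm across and 42 mm high, on the table by the left long side of the board; origin under its centre
- slip_jar: glass jar with steel lid, 60 mm across, 85 mm high, on the table beyond the far end of the board; origin under its centre
- wood_rib: flat wooden potter's rib 50 x 95 x 8 mm, lying on the table before the near end of the board; origin under its centre
- clay_bowl: grey clay bowl, 120 mm across the rim, 50 mm high, left on the table; origin under its centre
- spatula: wooden-handled spatula about 170 mm long, lying on the table far right
- water_cup: white cup, 72 mm across, 90 mm high, on the table at the right; origin under its centre

How it is judged (in metres and radians):
On the way:
1. the fingers push the wide leaf through the upright (between 1.1 and 2.7 rad) (value of joint wide_leaf between 1.1 and 2.7 rad and (contact force between the fingers and wide_leaf_front above 0.3 N or contact force between the fingers and wide_leaf_back above 0.3 N)), for 0.05 s.
At the end, for the whole second after the job is handed in: The wide leaf lies flat on the left cover (joint over 3.07 rad: free edge within about 8 mm of resting), the narrow leaf's edge is within 20 mm and every loose thing within 30 mm of where it began (value of joint wide_leaf above 3.07 rad and distance of narrow_leaf_edge from where it was at the start of the episode below 0.02 m and distance of each of sponge, pinch_pot, slip_jar, wood_rib, clay_bowl, spatula, water_cup from where it was at the start of the episode below 0.03 m); the robot touches nothing.
It fails at once if the wide leaf is pinched: the fingers press on both of its faces at once, over 8 N on each (contact force between the fingers and wide_leaf_front above 8 N and contact force between the fingers and wide_leaf_back above 8 N).
It fails at once if the narrow leaf is moved (its edge more than 20 mm) (distance of narrow_leaf_edge from where it was at the start of the episode above 0.02 m).
It fails at once if a loose thing is moved or lifted by more than 30 mm (distance of any of sponge, pinch_pot, slip_jar, wood_rib, clay_bowl, spatula, water_cup from where it was at the start of the episode above 0.03 m).
It also fails if it takes over 37 s, if anything falls off the work surface, if the arm or the gripper's body presses on something with over 40 N, if the wrist force passes 120 N, or if a joint passes its speed limit or range.

ROBOT

A 6-joint arm with a two-finger parallel gripper is mounted at the origin on the work surface. World frame = base frame: x ahead of the robot, y to its left, z up, the work surface at z = 0. Lengths are in mm, angles in rad, forces in N, time in s.
With the tool pointing down it reaches from about 300 to 775 mm from the base axis. Payload 14.6 kg.
Tool frame: the origin (TCP) lies at the very end of the fingers, on their centre line; the grasp point (between the pads) lies manip.grip_depth behind it (manip.grip_depth is the distance from the TCP to the grasp point, in mm); x points along the fingers, z is the direction in which the jaws open and shut, and the axes are right-handed (so a half turn about x gives the same grasp; the last joint's range is limited). The gripper opens to 94 mm and grips with 3 to 60 N. Pads are 16 mm wide; open, the fingers measure 119 mm over their backs; the gripper's body (75 mm by 177 mm) begins 78 mm behind the grasp point.
Start: joints at [-1.362, 0.3, 1.521, -0, 1.321, -0.067], TCP at [149.767, -529.206, 205.446] pointing down, gripper open.
Joint ranges: [-3.03, 3.03], [-0.79, 2.21], [0.23, 2.52], [-1.04, 4.18], [0, 3.07], [-2.55, 2.55]. Speed limits (rad/s): [2.22, 2.22, 2.57, 3.14, 3.14, 3.14].

INTERFACE

Orientations are given as [roll, pitch, yaw] about the fixed x, y, z axes, in that order (R = Rz(yaw) Ry(pitch) Rx(roll)).
In Python, from cell import manip gives the robot as it stands.
- The arm moves only by the tool step_arm, never from a script. Its argument "commands" is one flat list of numbers, 7 for each row, row after row: the shift along the tool's x, y, z in m, then the turn, a rotation vector about the tool's x, y, z in degrees, then the finger opening in m, from 0 to 0.094. A call has 1 to 5 rows; each row shifts and turns the commanded pose from where the row before left it, along the tool's axes as they then stand; what a row does not reach is not made up. A row lasts 1/8 s, in which the tool goes at most 62.5 mm and 10.7 degrees, less where a joint would pass 70% of its speed; a pose out of reach is approached as far as the arm can. A call with a gripper value outside its range is refused whole. The fingers move at their own pace and stop on an object; "squeeze" is the grip in N (left out, the last holds). Time passes only in rows, so rows that do not move let the fingers close. It gives the time, the measured TCP pose, the force and the opening at its end, in the units of the state.
- manip.read_state(): the state, without advancing time (a new reading comes with each control period).
- manip.camera(name): name is "scene" or "top" or "wrist"; returns the picture (420x560x3 uint8, red, green, blue); there is no depth.
- manip.camera_model(name): a dict with "intrinsics" (3x3 intrinsics, pixels), "origin" and "orientation" of the camera in the world; the wrist camera has in their place "tool_from_camera" (4x4, takes a point from camera to tool coordinates, whose origin is the TCP and whose axes are the tool frame's). Camera axes: x right, y up, looking along -z (the intrinsics and any distortion apply to the point x, -y, -z); pixel columns grow to the right and rows downward; lengths in mm; the calibration is good to about 2 mm. A picture is of the moment at which its call begins: read the wrist's pose just before it. camera_model takes no time and is no camera call.
- manip.sign_off(): hands the job in, once; it reports no verdict.
Trained networks look in the newest picture that a camera, given by its name, has taken for a name from the list of things; names that differ only in an ending like _2 or _b are one class to them, and where a whole thing is asked for, a point or a joint stands for the part that bears it (a point fixed in the world has none). Each returns a list of dicts, best first, with "score" (0 to 1); they miss things now and then, are a little off and sometimes report something else, mostly with a low value. They report only what shows in the picture. A call takes as long as a camera call.
- manip.find_in(thing, camera): "centre" ([row, column] in pixels, amid what is visible of it).
- manip.outline_of(thing, camera): "pixels" (420x560 bool, what is visible of it) and "centre" ([row, column] in pixels, amid what is visible of it).
The state is a dict: "clock": time; "joints": joint angles; "qd": joint speeds; "effort": joint torques, N m; "eef_pos": TCP position; "eef_rot": TCP orientation; "wrist_force": force on the tool from outside, world axes, zero at the start; "moment": the same for the moment, N m; "finger_gap": finger opening in mm.
Only numpy, scipy, OpenCV 4.12 (cv2) and the standard library are available. Lean on these libraries where they do the work, as an engineer would, in place of code of your own. Each camera call takes 0.05 s, during which the arm holds its last target. There are 200 camera calls.

## Working session

There is one attempt and no reset: what is moved stays moved. The work goes in short steps, Python scripts to look and compute and a tool call to move; the robot and the scene stay as the last step left them, time stands still between calls to the robot, and variables do not carry over. Pictures are saved under pics/ and viewed, about 8 in all and at most 12, crops included, and the job is handed in when it is done.

Besides the shell and the picture viewer there is one more tool, called in YAML: its name, and indented under it one key for each argument. step_arm: Moves the arm, as the interface text tells. Its arguments: {"type":"object","properties":{"commands":{"type":"array"},"squeeze":{"type":"number"}},"required":["commands"]}

```bash
mkdir -p pics; cat > h.py <<'E'
import numpy as np, cv2
from cell import manip
from scipy.spatial.transform import Rotation as R
def ray(name,px):
    m=manip.camera_model(name);K=np.array(m['intrinsics']);o=np.array(m['origin']);Q=np.array(m['orientation'])
    if Q.shape!=(3,3): Q=R.from_euler('xyz',Q).as_matrix()
    r,c=px;d=np.linalg.inv(K)@[c,r,1];d=Q@[d[0],-d[1],-d[2]]
    return o,d/np.linalg.norm(d)
def onz(name,px,z):
    o,d=ray(name,px);return o+d*(z-o[2])/d[2]
def proj(name,p):
    m=manip.camera_model(name);K=np.array(m['intrinsics']);o=np.array(m['origin']);Q=np.array(m['orientation'])
    if Q.shape!=(3,3): Q=R.from_euler('xyz',Q).as_matrix()
    q=(np.atleast_2d(p)-o)@Q; u=(q*[1,-1,-1])@K.T; return (u[:,:2]/u[:,2:])[:,::-1]
E
python3 - <<'E'
from h import *
for n in('scene','top'):
    cv2.imwrite(f'pics/{n}0.png',manip.camera(n)[:,:,::-1]); m=manip.camera_model(n); print(n,m)
    for t in('sample_board','wide_leaf','narrow_leaf','sponge','wood_rib','slip_jar','pinch_pot'):
        for d in manip.outline_of(t,n)[:1]:
            p=d['pixels'].astype('uint8'); c,_=cv2.findContours(p,0,2); c=max(c,key=cv2.contourArea)
            q=cv2.approxPolyDP(c,3,True)[:,0,::-1].tolist()
            print(n,t,round(d['score'],2),np.round(d['centre']),q if len(q)<14 else len(q))
print(manip.read_state(), manip.grip_depth)
E
```

```text
scene {'intrinsics': array([[495.2480473 ,   0.        , 279.12706295],
       [  0.        , 495.2480473 , 207.22970758],
       [  0.        ,   0.        ,   1.        ]]), 'origin': array([1352.79897615,    5.38318464, 1172.74533606]), 'orientation': array([0.59962327, 0.00976397, 1.56728079])}
scene sample_board 0.89 [223. 275.] [[172, 284], [188, 247], [211, 264], [219, 261], [219, 231], [201, 219], [207, 207], [278, 245], [238, 330]]
scene wide_leaf 0.97 [203. 238.] [[189, 216], [219, 231], [217, 262], [211, 263], [193, 252]]
scene narrow_leaf 0.68 [237. 261.] [[230, 239], [247, 247], [244, 280], [233, 277], [229, 271]]
scene sponge 0.69 [239. 182.] [[221, 190], [238, 164], [255, 178], [236, 202]]
scene wood_rib 0.97 [182. 236.] [[182, 250], [172, 241], [184, 216], [189, 220], [189, 236]]
scene pinch_pot 0.52 [176. 312.] [[165, 310], [168, 305], [179, 303], [186, 315], [173, 322], [167, 319]]
top {'intrinsics': array([[515.90401044,   0.        , 274.54960179],
       [  0.        , 515.90401044, 205.65493575],
       [  0.        ,   0.        ,   1.        ]]), 'origin': arr
[... 696 characters left out ...]
, [240, 225], [249, 225], [253, 236], [242, 242]]
{'clock': 0.8, 'joints': array([-1.36161575e+00,  2.99917696e-01,  1.52099190e+00,  3.00377325e-05,
        1.32069049e+00, -6.65973599e-02]), 'qd': array([-0.00058893,  0.00183198, -0.00141162,  0.00185454, -0.00029806,
       -0.00140362]), 'effort': array([-5.03905787e-03, -5.31637788e+01, -3.52902102e+01,  7.07077235e-02,
        2.13183771e-02, -3.33058824e-05]), 'eef_pos': array([ 149.76798231, -529.21226505,  205.43930046]), 'eef_rot': array([1.75423228, 1.57076629, 0.45920645]), 'wrist_force': array([ 0.82377738, -0.1087615 , -0.64837365]), 'moment': array([-0.03820972, -0.04006025,  0.03240761]), 'finger_gap': 94.18017749097844} 18.8
```

```bash
python3 - <<'E'
from h import *
a=cv2.imread('pics/top0.png')[110:280,190:400]; b=cv2.imread('pics/scene0.png')[140:300,150:360]
cv2.imwrite('pics/a.png',np.vstack([cv2.resize(a,(370,300),interpolation=3),cv2.resize(b,(394,300),interpolation=3)[:,:370]]))
# board corners at z=12
c=np.array([onz('top',p,12) for p in [[141,298],[177,223],[254,261],[216,338]]]);print(c.round(),c.mean(0))
print([np.linalg.norm(c[i]-c[i-1]).round() for i in range(4)])
for i in range(4): d=c[i]-c[i-1]; print(np.degrees(np.arctan2(d[1],d[0])))
for t,px,z in (('wide',[207,307],40),('narrow',[170,286],40),('sponge',[183,361],28),('rib',[242,317],8),('jar',[142,245],85),('pot',[244,234],42)): print(t,onz('top',px,z).round())
E
```

```text
[[ 778.  -93.   12.]
 [ 662.  129.   12.]
 [ 435.   12.   12.]
 [ 551. -213.   12.]] [606.40773017 -41.0103683   12.        ]
[np.float64(256.0), np.float64(251.0), np.float64(255.0), np.float64(253.0)]
27.914755148891622
117.62005015267404
-152.55125212296727
-62.687431313206574
wide [ 571. -119.   40.]
narrow [680. -56.  40.]
sponge [ 649. -279.   28.]
rib [ 474. -151.    8.]
jar [749.  64.  85.]
pot [460.  89.  42.]
```

View pics/a.png

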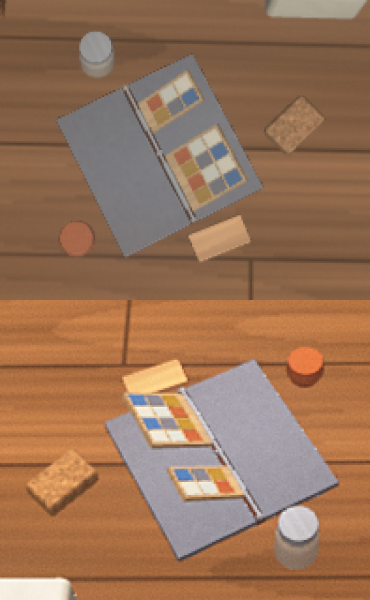

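```bash
cat >> h.py <<'E'
def leafpts(b,th,s,w,t=4):
    x,y,yaw=b; P=[]
    for u in (-w/2,w/2):
        for r in (8,118):
            for n in (-t,t):
                P.append([s*62+u, -(r*np.cos(th)-n*-np.sin(th)*-1), 16+r*np.sin(th)+n*np.cos(th)])
    P=np.array(P); c,q=np.cos(yaw),np.sin(yaw)
    return P@np.array([[c,q,0],[-q,c,0],[0,0,1]])+[x,y,0]
def boardpts(b):
    P=np.array([[i*130,j*130,z] for i in(-1,1) for j in (-1,1) for z in (0,12)],float); c,q=np.cos(b[2]),np.sin(b[2])
    return P@np.array([[c,q,0],[-q,c,0],[0,0,1]])+[b[0],b[1],0]
def mask(n,P,k=4):
    h=cv2.convexHull((proj(n,P)[:,::-1]*16+8-8).round().astype(np.int32)); m=np.zeros((420,560),np.uint8)
    cv2.fillConvexPoly(m,h,1,cv2.LINE_8,4); return m>0
def iou(a,b): return (a&b).sum()/(a|b).sum()
E
python3 - <<'E'
from h import *
from scipy.optimize import minimize
O={}
for n in('scene','top'):
    manip.camera(n)
    for t in('wide_leaf','narrow_leaf','sample_board'): O[n,t]=manip.outline_of(t,n)[0]['pixels']>0
# fit board with leaves jointly
def f(v):
    b=(v[0],v[1],v[2]/100); s=0
    for n in('scene','top'):
        L=[mask(n,leafpts(b,v[3]/50,-1,104)),mask(n,leafpts(b,v[4]/50,1,56))]
        s+=iou(L[0],O[n,'wide_leaf'])+iou(L[1],O[n,'narrow_leaf'])
        bb=mask(n,boardpts(b))|L[0]|L[1]; s+=2*iou(bb,O[n,'sample_board']|O[n,'wide_leaf']|O[n,'narrow_leaf'])
    return -s
best=None
for a in(.6,.75,.9):
    r=minimize(f,[606,-41,48,a*50,a*50],method='Nelder-Mead',options=dict(initial_simplex=np.array([[606,-41,48,a*50,a*50]]+[list(np.array([606,-41,48,a*50,a*50])+4*np.eye(5)[i]) for i in range(5)]),maxiter=400))
    print(r.fun,r.x[:2].round(1),r.x[2]/100,r.x[3:]/50)
    if best is None or r.fun<best.fun:best=r
v=best.x;b=(v[0],v[1],v[2]/100)
for n in('scene','top'):
    print(n,iou(mask(n,boardpts(b))|O[n,'wide_leaf']|O[n,'narrow_leaf'],O[n,'sample_board']|O[n,'wide_leaf']|O[n,'narrow_leaf']))
    for t,s,w in(('wide_leaf',-1,104),('narrow_leaf',1,56)):
        print(t,[(th,round(iou(mask(n,leafpts(b,th,s,w)),O[n,t]),2)) for th in np.arange(.5,1.05,.05).round(2)])
P=leafpts(b,v[3]/50,-1,104);print(P.round())
E
```

```text
Traceback (most recent call last):
IndexError: list index out of range
```

```bash
cat > fit.py <<'E'
from h import *
from scipy.optimize import minimize
O={}
for n in('scene','top'):
    for t in('wide_leaf','narrow_leaf','sample_board'):
        for k in range(4):
            manip.camera(n); d=manip.outline_of(t,n)
            if d: O[n,t]=d[0]['pixels']>0; break
        else: print('miss',n,t); O[n,t]=None
def f(v):
    b=(v[0],v[1],v[2]/100); s=0
    for n in('scene','top'):
        L=[mask(n,leafpts(b,v[3]/50,-1,104)),mask(n,leafpts(b,v[4]/50,1,56))]
        bb=mask(n,boardpts(b))|L[0]|L[1]; U=np.zeros((420,560),bool)
        for m,t in zip(L,('wide_leaf','narrow_leaf')):
            if O[n,t] is not None: s+=iou(m,O[n,t]); U=U|O[n,t]
        if O[n,'sample_board'] is not None: s+=2*iou(bb,U|O[n,'sample_board'])
    return -s
best=None
for a in(.6,.75,.9):
    x0=np.array([606,-41,48,a*50,a*50])
    r=minimize(f,x0,method='Nelder-Mead',options=dict(initial_simplex=np.vstack([x0,x0+4*np.eye(5)]),maxiter=400))
    print(r.fun,r.x[:2].round(1),r.x[2]/100,r.x[3:]/50)
    if best is None or r.fun<best.fun:best=r
v=best.x;b=(v[0],v[1],v[2]/100)
for n in('scene','top'):
    for t,s,w in(('wide_leaf',-1,104),('narrow_leaf',1,56)):
        if O[n,t] is not None: print(n,t,[(th,round(iou(mask(n,leafpts(b,th,s,w)),O[n,t]),2)) for th in np.arange(.5,1.05,.05).round(2)])
print(leafpts(b,v[3]/50,-1,104).round())
E
python3 fit.py
```

```text
-7.4660055470249205 [604.  -37.9] 0.4915335856608418 [0.59852251 0.61828418]
-7.4724413852141485 [604.2 -38. ] 0.5022852324967828 [0.62433957 0.6222925 ]Traceback (most recent call last):
  File "fit.py", line 22, in <module>
    r=minimize(f,x0,method='Nelder-Mead',options=dict(initial_simplex=np.vstack([x0,x0+4*np.eye(5)]),maxiter=400))
    res = _minimize_neldermead(fun, x0, args, callback, bounds=bounds,
                               **options)
    fxc = func(xc)
    fx = function(np.copy(x), *(wrapper_args + args))
  File "fit.py", line 13, in f
    L=[mask(n,leafpts(b,v[3]/50,-1,104)),mask(n,leafpts(b,v[4]/50,1,56))]
                                         ~~~~^^^^^^^^^^^^^^^^^^^^^^^^^^^
  File "h.py", line 27, in mask
    h=cv2.convexHull((proj(n,P)[:,::-1]*16+8-8).round().astype(np.int32)); m=np.zeros((420,560),np.uint8)
                      ~~~~^^^^^
  File "h.py", line 12, in proj
    m=manip.camera_model(name);K=np.array(m['intrinsics']);o=np.array(m['origin']);Q=np.array(m['orientation'])
ValueError: time passes only in moves, steps and waits
```

```bash
cat > plan.py <<'E'
from h import *
B=(604,-38,.50); A=np.radians(30)
c,s=np.cos(B[2]),np.sin(B[2]); U=np.array([c,s,0]);V=np.array([-s,c,0]);Z=np.array([0,0,1.])
def W(u,v,z): return np.array([B[0],B[1],0])+u*U+v*V+z*Z
def UVZ(p): d=np.array(p)-[B[0],B[1],0]; return np.array([d@U,d@V,p[2]])
def Rt(sgn=1,a=A):
    x=np.sin(a)*V-np.cos(a)*Z; z=sgn*U; return np.column_stack([x,np.cross(z,x),z])
def cur():
    st=manip.read_state(); return st,np.array(st['eef_pos']),R.from_euler('xyz',st['eef_rot']).as_matrix()
def rows(p,Q,pt,Qt,n,g=0.0):
    tot=R.from_matrix(Q.T@Qt).as_rotvec(degrees=True); out=[]
    for i in range(n):
        d=Q.T@(pt-p)/(n-i)/1000; out+=[*d.round(4).tolist(),*(tot/n).round(2).tolist(),g]
        p=p+Q@d*1000; Q=Q@R.from_rotvec(tot/n,degrees=True).as_matrix()
    return out
def show(o):
    for k in range(0,len(o),35): print([round(x,4) for x in o[k:k+35]])
E
python3 - <<'E'
from plan import *
st,p,Q=cur(); print(Q.round(2), UVZ(p))
for sg in(1,-1): print(sg,R.from_matrix(Q.T@Rt(sg)).as_rotvec(degrees=True).round(1))
pt=W(-75,-190,200)
print(pt)
for sg in (1,-1): show(rows(p,Q,pt,Rt(sg),10 if sg==1 else 15)); 
E
```

```text
[[ 0.    0.96  0.27]
 [ 0.    0.27 -0.96]
 [-1.    0.    0.  ]] [-634.12688825 -213.30835533  205.45485952]
1 [-100.2   26.9   21.4]
-1 [ 75.3  20.2 -25.3]
[ 629.27216019 -240.69760215  200.        ]
[0.0005, 0.054, -0.0147, -10.02, 2.69, 2.14, 0.0, 0.0031, 0.0557, -0.005, -10.02, 2.69, 2.14, 0.0, 0.0052, 0.0555, 0.0049, -10.02, 2.69, 2.14, 0.0, 0.0067, 0.0536, 0.0148, -10.02, 2.69, 2.14, 0.0, 0.0078, 0.0499, 0.0242, -10.02, 2.69, 2.14, 0.0]
[0.0082, 0.0446, 0.0328, -10.02, 2.69, 2.14, 0.0, 0.008, 0.0378, 0.0405, -10.02, 2.69, 2.14, 0.0, 0.0072, 0.0299, 0.0468, -10.02, 2.69, 2.14, 0.0, 0.0059, 0.021, 0.0515, -10.02, 2.69, 2.14, 0.0, 0.004, 0.0115, 0.0546, -10.02, 2.69, 2.14, 0.0]
[0.0004, 0.036, -0.0098, 5.02, 1.34, -1.69, 0.0, -0.0004, 0.035, -0.0129, 5.02, 1.34, -1.69, 0.0, -0.0011, 0.0337, -0.0159, 5.02, 1.34, -1.69, 0.0, -0.0016, 0.0321, -0.0189, 5.02, 1.34, -1.69, 0.0, -0.0021, 0.0303, -0.0216, 5.02, 1.34, -1.69, 0.0]
[-0.0024, 0.0282, -0.0243, 5.02, 1.34, -1.69, 0.0, -0.0026, 0.0259, -0.0267, 5.02, 1.34, -1.69, 0.0, -0.0027, 0.0234, -0.0289, 5.02, 1.34, -1.69, 0.0, -0.0026, 0.0207, -0.0309, 5.02, 1.34, -1.69, 0.0, -0.0025, 0.0179, -0.0327, 5.02, 1.34, -1.69, 0.0]
[-0.0022, 0.0149, -0.0342, 5.02, 1.34, -1.69, 0.0, -0.0017, 0.0118, -0.0354, 5.02, 1.34, -1.69, 0.0, -0.0012, 0.0086, -0.0363, 5.02, 1.34, -1.69, 0.0, -0.0005, 0.0053, -0.0369, 5.02, 1.34, -1.69, 0.0, 0.0002, 0.0021, -0.0373, 5.02, 1.34, -1.69, 0.0]
```

```bash
python3 - <<'E'
from plan import *
st,p,Q=cur()
show(rows(p,Q,W(-75,-190,200),Rt(1),15))
E
```

```text
[0.0004, 0.036, -0.0098, -6.68, 1.79, 1.43, 0.0, 0.0015, 0.0369, -0.0055, -6.68, 1.79, 1.43, 0.0, 0.0025, 0.0372, -0.0011, -6.68, 1.79, 1.43, 0.0, 0.0034, 0.037, 0.0033, -6.68, 1.79, 1.43, 0.0, 0.0042, 0.0363, 0.0077, -6.68, 1.79, 1.43, 0.0]
[0.0048, 0.035, 0.012, -6.68, 1.79, 1.43, 0.0, 0.0052, 0.0332, 0.0161, -6.68, 1.79, 1.43, 0.0, 0.0054, 0.031, 0.02, -6.68, 1.79, 1.43, 0.0, 0.0055, 0.0283, 0.0237, -6.68, 1.79, 1.43, 0.0, 0.0053, 0.0252, 0.027, -6.68, 1.79, 1.43, 0.0]
[0.005, 0.0218, 0.0299, -6.68, 1.79, 1.43, 0.0, 0.0046, 0.018, 0.0323, -6.68, 1.79, 1.43, 0.0, 0.0039, 0.014, 0.0344, -6.68, 1.79, 1.43, 0.0, 0.0031, 0.0098, 0.0359, -6.68, 1.79, 1.43, 0.0, 0.0022, 0.0055, 0.0368, -6.68, 1.79, 1.43, 0.0]
```

step_arm:
  commands: [0,0.036,-0.01,-6.7,1.8,1.4,0,0.0015,0.037,-0.0055,-6.7,1.8,1.4,0,0.0025,0.037,-0.001,-6.7,1.8,1.4,0,0.0035,0.037,0.003,-6.7,1.8,1.4,0,0.004,0.036,0.008,-6.7,1.8,1.4,0]

```text
clock: 2.12
eef_pos: [310.3, -432.4, 204.0]
eef_rot: [2.185, 1.373, 1.48]
wrist_force: [0.2, 0.5, 0.3]
finger_gap: 47.5
```

step_arm:
  commands: [0.005,0.035,0.012,-6.7,1.8,1.4,0,0.005,0.033,0.016,-6.7,1.8,1.4,0,0.0055,0.031,0.02,-6.7,1.8,1.4,0,0.0055,0.028,0.024,-6.7,1.8,1.4,0,0.005,0.025,0.027,-6.7,1.8,1.4,0]

```text
clock: 2.75
eef_pos: [469.8, -336.6, 201.3]
eef_rot: [1.887, 1.194, 1.779]
wrist_force: [-0.6, -0.3, 0.1]
finger_gap: 0.5
```

Tracking well; last leg of the transit.

step_arm:
  commands: [0.005,0.022,0.03,-6.7,1.8,1.4,0,0.0045,0.018,0.032,-6.7,1.8,1.4,0,0.004,0.014,0.0345,-6.7,1.8,1.4,0,0.003,0.01,0.036,-6.7,1.8,1.4,0,0.002,0.0055,0.037,-6.7,1.8,1.4,0]

```text
clock: 3.38
eef_pos: [629.3, -239.4, 199.0]
eef_rot: [1.579, 1.049, 2.087]
wrist_force: [-0.8, 0.5, 0.3]
finger_gap: 0.3
```

```bash
python3 - <<'E'
from plan import *
st,p,Q=cur(); print(st['joints'].round(2),UVZ(p).round(1),(Rt(1).T@Q).round(3))
im=manip.camera('wrist'); cv2.imwrite('pics/w1.png',im[:,:,::-1])
cv2.imwrite('pics/s1.png',cv2.resize(manip.camera('scene')[120:300,130:370,::-1],(720,540),interpolation=3))
for i,pt in enumerate([W(-75,-165,170),W(-75,-90,40)]): show(rows(p,Q,pt,Rt(1),3+2*i)); p,Q=pt,Rt(1)
E
```

```text
[-0.52  0.91  0.68  0.28  2.   -0.97] [ -74.4 -188.9  199. ] [[ 1.     0.002  0.008]
 [-0.002  1.     0.007]
 [-0.008 -0.007  1.   ]]
[0.0124, 0.0021, -0.0001, 0.13, -0.16, 0.03, 0.0, 0.0124, 0.0021, -0.0001, 0.13, -0.16, 0.03, 0.0, 0.0124, 0.0021, -0.0002, 0.13, -0.16, 0.03, 0.0]
[0.03, -0.0, 0.0, 0.0, 0.0, 0.0, 0.0, 0.03, -0.0, 0.0, 0.0, 0.0, 0.0, 0.0, 0.03, -0.0, 0.0, 0.0, 0.0, 0.0, 0.0, 0.03, -0.0, 0.0, 0.0, 0.0, 0.0, 0.0, 0.03, -0.0, 0.0, 0.0, 0.0, 0.0, 0.0]
```

View pics/w1.png

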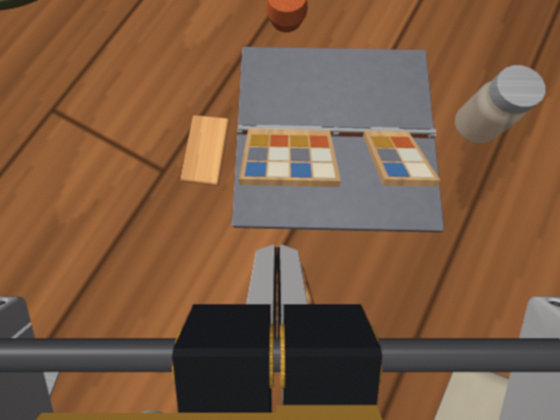

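View pics/s1.png

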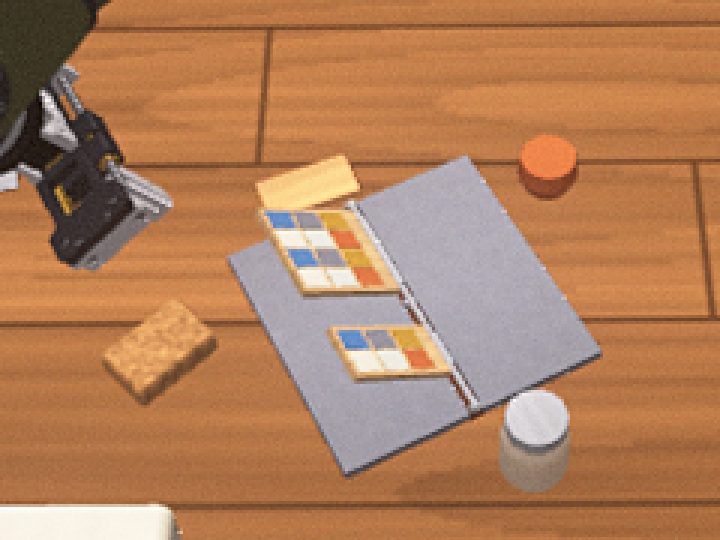

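The wrist view shows the wide leaf squared up ahead: free edge at row ~183, cols 240–338; rod at row ~129; board's near edge at row ~228. The scene view agrees, and nothing has been disturbed. I'll check the leaf angle against these rows.

```bash
python3 - <<'E'
from plan import *
st,p,Q=cur(); m=manip.camera_model('wrist');K=np.array(m['intrinsics']);T=np.array(m['tool_from_camera'])
def pw(P):
    q=np.linalg.inv(T)@np.append(Q.T@(P-p),1); u=K@[q[0],-q[1],-q[2]]; return (u[:2]/u[2])[::-1].round(0)
print('rod',pw(W(-114,0,19)),pw(W(-10,0,19)),'front',pw(W(-130,-130,12)),pw(W(130,-130,12)),'back',pw(W(-130,130,12)),pw(W(130,130,12)))
for th in (.6,.7,.8,.9):
    print(th,[pw(W(u,-118*np.cos(th)+n*np.sin(th),16+118*np.sin(th)+n*np.cos(th))) for u in(-114,-10,34,90) for n in (-4,4)])
E
```

```text
rod [126. 246.] [127. 327.] front [226. 230.] [229. 445.] back [ 45. 239.] [ 47. 424.]
0.6 [array([185., 237.]), array([178., 237.]), array([186., 338.]), array([179., 339.]), array([186., 381.]), array([180., 383.]), array([187., 435.]), array([181., 438.])]
0.7 [array([175., 236.]), array([168., 236.]), array([176., 340.]), array([169., 341.]), array([177., 383.]), array([170., 385.]), array([177., 439.]), array([170., 442.])]
0.8 [array([165., 236.]), array([157., 235.]), array([166., 341.]), array([158., 342.]), array([166., 386.]), array([158., 387.]), array([167., 443.]), array([159., 445.])]
0.9 [array([153., 235.]), array([145., 235.]), array([154., 342.]), array([146., 343.]), array([155., 388.]), array([146., 389.]), array([155., 446.]), array([147., 448.])]
```

step_arm:
  commands: [0.013,0.001,0,0.1,-0.2,0,0,0.013,0.001,0,0.1,-0.2,0,0,0.013,0.001,0,0.1,-0.1,0,0]

```text
clock: 3.85
eef_pos: [617.2, -221.1, 166.5]
eef_rot: [1.571, 1.05, 2.067]
wrist_force: [0.8, -0.3, 0.0]
finger_gap: 0.5
```

```bash
python3 - <<'E'
from plan import *
st,p,Q=cur(); print(UVZ(p)); show(rows(p,Q,W(-75,-93,36),Rt(1),5))
E
```

```text
[ -76.18025525 -167.01073805  166.47165068]
[0.03, -0.0001, 0.0002, -0.04, 0.02, 0.03, 0.0, 0.03, -0.0002, 0.0002, -0.04, 0.02, 0.03, 0.0, 0.03, -0.0002, 0.0002, -0.04, 0.02, 0.03, 0.0, 0.03, -0.0002, 0.0002, -0.04, 0.02, 0.03, 0.0, 0.03, -0.0002, 0.0002, -0.04, 0.02, 0.03, 0.0]
```

step_arm:
  commands: [0.03,0,0,0,0,0,0,0.03,0,0,0,0,0,0,0.03,0,0,0,0,0,0,0.03,0,0,0,0,0,0,0.03,0,0,0,0,0,0]

```text
clock: 4.47
eef_pos: [581.5, -155.2, 36.0]
eef_rot: [1.571, 1.05, 2.067]
wrist_force: [1.3, -0.2, 1.0]
finger_gap: 0.6
```

```bash
cat > push.py <<'E'
from plan import *
import sys
h=8; a=A; m=np.array([np.cos(a),np.sin(a)]); dr=np.array([np.sin(a),-np.cos(a)])
def tip(th,r=88):
    d=np.array([-np.cos(th),np.sin(th)]); n=np.array([np.sin(th),np.cos(th)]); ax=np.array([0,16])
    if th<np.pi/3: return ax+118*d-4*n-m*h+dr*30
    return ax+r*d-4*n-m*h*np.clip(4*np.sin(th+a),-1,1)
st,p,Q=cur(); print(UVZ(p).round(1),st['wrist_force'].round(1))
for th in [float(x) for x in sys.argv[1:]]:
    t=tip(th); pt=W(-75,*t); o=rows(p,Q,pt,Rt(1),1); print(th,t.round(1),o[:6]); p,Q=pt,Rt(1)
E
python3 push.py .6 .7 .8 .9 1.0 1.1 1.2 1.35 1.5 1.65 1.8 1.95 2.1 2.25 2.4 2.55 2.7 2.85 3.0 3.1 3.14
```

```text
[-76.  -92.1  36. ] [ 1.3 -0.2  1. ]
0.6 [-91.6  49.3] [-0.0113, 0.0071, 0.001, -0.21, 0.11, 0.18]
0.7 [-84.8  59. ] [-0.0049, 0.0107, 0.0, 0.0, 0.0, 0.0]
0.8 [-77.   67.9] [-0.0038, 0.0112, -0.0, 0.0, 0.0, 0.0]
0.9 [-68.4  76. ] [-0.0027, 0.0115, 0.0, 0.0, 0.0, 0.0]
1.0 [-59.   83.2] [-0.0015, 0.0117, -0.0, 0.0, 0.0, 0.0]
1.1 [-50.4  88.6] [-0.0004, 0.0102, -0.0, 0.0, 0.0, 0.0]
1.2 [-42.5  92.6] [0.0005, 0.0088, 0.0, 0.0, 0.0, 0.0]
1.35 [-30.1  97. ] [0.0024, 0.013, -0.0, 0.0, 0.0, 0.0]
1.5 [-17.1  99.5] [0.0043, 0.0125, -0.0, 0.0, 0.0, 0.0]
1.65 [ -4. 100.] [0.0061, 0.0117, 0.0, 0.0, 0.0, 0.0]
1.8 [ 9.2 98.6] [0.0078, 0.0106, -0.0, 0.0, 0.0, 0.0]
1.95 [21.9 95.2] [0.0093, 0.0094, 0.0, 0.0, 0.0, 0.0]
2.1 [34. 90.] [0.0106, 0.0079, -0.0, 0.0, 0.0, 0.0]
2.25 [45.2 83. ] [0.0117, 0.0062, 0.0, 0.0, 0.0, 0.0]
2.4 [56.2 74.9] [0.0125, 0.0055, 0.0, 0.0, 0.0, 0.0]
2.55 [68.9 67.3] [0.013, 0.0072, 0.0, 0.0, 0.0, 0.0]
2.7 [80.1 58.5] [0.0132, 0.0053, 0.0, 0.0, 0.0, 0.0]
2.85 [89.5 48.8] [0.0131, 0.0033, -0.0, 0.0, 0.0, 0.0]
3.0 [93.5 36.4] [0.0128, -0.0028, 0.0, 0.0, 0.0, 0.0]
3.1 [94.7 27.7] [0.0082, -0.0033, 0.0, 0.0, 0.0, 0.0]
3.14 [94.9 24.1] [0.0032, -0.0016, -0.0, 0.0, 0.0, 0.0]
```

step_arm:
  commands: [-0.011,0.007,0.001,0,0,0,0,-0.005,0.011,0,0,0,0,0,-0.004,0.011,0,0,0,0,0,-0.003,0.0115,0,0,0,0,0,-0.0015,0.0115,0,0,0,0,0]

```text
clock: 5.1
eef_pos: [567.3, -125.4, 84.9]
eef_rot: [1.569, 1.051, 2.066]
wrist_force: [2.1, -1.6, -1.0]
finger_gap: 0.6
```

```bash
python3 push.py 1.1; python3 - <<'E'
from h import *
cv2.imwrite('pics/w2.png',cv2.resize(manip.camera('scene')[120:300,130:370,::-1],(720,540),interpolation=3))
E
```

```text
[-74.1 -59.1  84.9] [ 2.1 -1.6 -1. ]
1.1 [-50.4  88.6] [0.0011, 0.0094, -0.0009, -0.12, 0.12, 0.2]
```

View pics/w2.png

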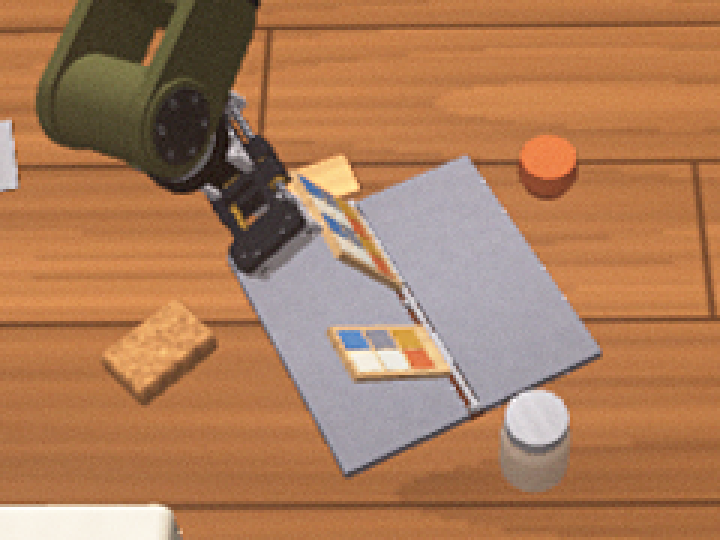

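The wide leaf (around 345,230) has swung up to about 1 rad with the fingers behind it. The narrow leaf (390,352) hasn't moved. Continuing over the top.

step_arm:
  commands: [0.001,0.01,-0.001,0,0,0,0,0.0005,0.009,0,0,0,0,0,0.0025,0.013,0,0,0,0,0,0.0045,0.0125,0,0,0,0,0,0.006,0.0115,0,0,0,0,0]

```text
clock: 5.78
eef_pos: [539.3, -76.4, 99.2]
eef_rot: [1.571, 1.05, 2.068]
wrist_force: [1.7, -2.5, -0.3]
finger_gap: 0.4
```

step_arm:
  commands: [0.008,0.0105,0,0,0,0,0,0.0095,0.0095,0,0,0,0,0,0.0105,0.008,0,0,0,0,0,0.0115,0.006,0,0,0,0,0,0.0125,0.0055,0,0,0,0,0]

```text
clock: 6.4
eef_pos: [510.7, -23.8, 73.1]
eef_rot: [1.571, 1.05, 2.068]
wrist_force: [1.5, -1.1, -0.8]
finger_gap: 0.1
```

```bash
python3 push.py 2.55 2.7 2.85 3.0 3.1; python3 - <<'E'
from h import *
cv2.imwrite('pics/w3.png',cv2.resize(manip.camera('scene')[120:300,130:370,::-1],(720,540),interpolation=3))
E
```

```text
[-75.   57.2  73.1] [ 1.5 -1.1 -0.8]
2.55 [68.9 67.3] [0.0108, 0.0073, -0.0, -0.14, 0.08, 0.14]
2.7 [80.1 58.5] [0.0132, 0.0053, 0.0, 0.0, 0.0, 0.0]
2.85 [89.5 48.8] [0.0131, 0.0033, -0.0, 0.0, 0.0, 0.0]
3.0 [93.5 36.4] [0.0128, -0.0028, 0.0, 0.0, 0.0, 0.0]
3.1 [94.7 27.7] [0.0082, -0.0033, 0.0, 0.0, 0.0, 0.0]
```

View pics/w3.png

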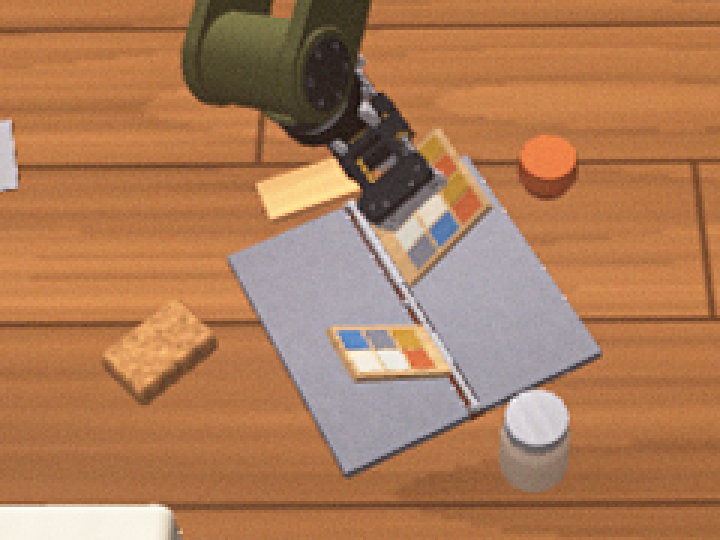

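The leaf is past upright and leaning left (tiled back face around 440,215), with the fingers on it. Everything else is in place. Pressing down next.

step_arm:
  commands: [0.011,0.0075,0,0,0,0,0,0.013,0.0055,0,0,0,0,0,0.013,0.0035,0,0,0,0,0,0.013,-0.003,0,0,0,0,0,0.008,-0.0035,0,0,0,0,0]

```text
clock: 7.08
eef_pos: [492.9, 9.0, 27.4]
eef_rot: [1.572, 1.049, 2.069]
wrist_force: [0.3, 1.4, 1.0]
finger_gap: 0.6
```

step_arm:
  commands: [0.0025,-0.0015,0,0,0,0,0,0.001,-0.0005,0,0,0,0,0,0.001,-0.0005,0,0,0,0,0]

```text
clock: 7.45
eef_pos: [493.2, 8.7, 23.7]
eef_rot: [1.57, 1.049, 2.068]
wrist_force: [-4.0, -0.3, 10.7]
finger_gap: 0.5
```

step_arm:
  commands: [0.001,-0.0005,0,0,0,0,0,0.001,-0.0005,0,0,0,0,0,0,0,0,0,0,0,0]

```text
clock: 7.82
eef_pos: [493.3, 8.7, 22.9]
eef_rot: [1.569, 1.049, 2.067]
wrist_force: [-7.9, -2.5, 22.7]
finger_gap: 0.7
```

step_arm:
  commands: [-0.017,0.01,0,0,0,0,0,-0.035,0.02,0,0,0,0,0,-0.035,0.02,0,0,0,0,0,-0.035,0.02,0,0,0,0,0,-0.035,0.02,0,0,0,0,0]

```text
clock: 8.45
eef_pos: [493.1, 8.6, 204.0]
eef_rot: [1.569, 1.051, 2.066]
wrist_force: [0.2, 0.2, -0.0]
finger_gap: 0.6
```

step_arm:
  commands: [-0.05,0,0,0,0,0,0,-0.05,0,0,0,0,0,0,0,0,0,0,0,0,0]

```text
clock: 8.82
eef_pos: [518.0, -36.4, 291.8]
eef_rot: [1.562, 1.055, 2.059]
wrist_force: [0.6, 0.2, -0.7]
finger_gap: 0.6
```

```bash
python3 - <<'E'
from plan import *
st,p,Q=cur(); print(st['clock'],UVZ(p).round(),st['wrist_force'].round(1))
t=manip.camera('top'); s=manip.camera('scene')
for k in range(3):
    d=manip.outline_of('wide_leaf','top')
    if d: 
        O=d[0]['pixels']>0; print([(th,round(iou(mask('top',leafpts(B,th,-1,104)),O),3)) for th in (2.7,2.8,2.9,3.0,3.07,3.14)]); break
    manip.camera('top')
cv2.imwrite('pics/f.png',np.hstack([cv2.resize(t[120:270,200:380,::-1],(400,333),interpolation=3),cv2.resize(s[140:300,150:360,::-1],(400,333),interpolation=3)]))
w=manip.camera('wrist');cv2.imwrite('pics/fw.png',w[:,:,::-1])
m=manip.camera_model('wrist');K=np.array(m['intrinsics']);T=np.array(m['tool_from_camera'])
def pw(P):
    q=np.linalg.inv(T)@np.append(Q.T@(P-p),1); u=K@[q[0],-q[1],-q[2]]; return (u[:2]/u[2])[::-1].round(0)
print('backedge',pw(W(-130,130,12)),pw(W(130,130,12)))
for th in (2.9,3.0,3.07,3.14): print(th,[pw(W(u,-118*np.cos(th)-4*np.sin(th),16+118*np.sin(th)-4*np.cos(th))) for u in(-114,-10)])
E
```

```text
8.825 [-75.  43. 292.] [ 0.6  0.2 -0.7]
[(2.7, np.float64(0.795)), (2.8, np.float64(0.845)), (2.9, np.float64(0.869)), (3.0, np.float64(0.868)), (3.07, np.float64(0.863)), (3.14, np.float64(0.854))]
backedge [218. 239.] [218. 409.]
2.9 [array([224., 247.]), array([224., 321.])]
3.0 [array([224., 248.]), array([224., 320.])]
3.07 [array([224., 248.]), array([224., 319.])]
3.14 [array([225., 249.]), array([225., 319.])]
```

View pics/f.png

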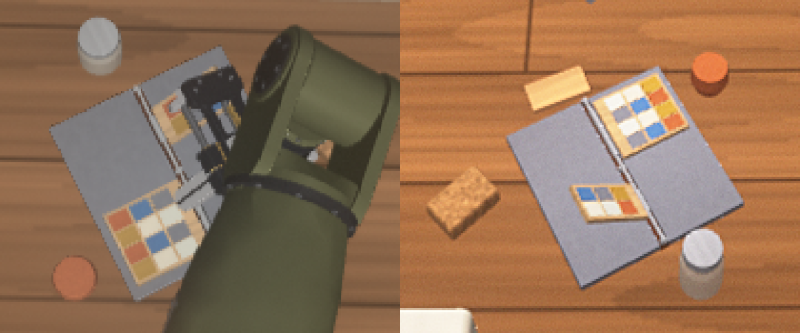

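View pics/fw.png

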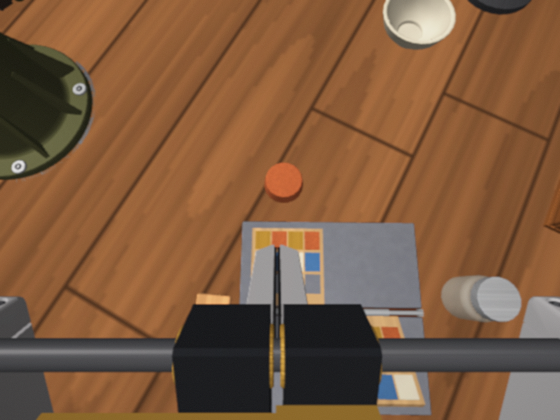

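The scene view shows the wide leaf flat on the left cover (around 640,115). The narrow leaf and loose things look unmoved, and the arm is clear. The hard stop at 23 N, with the TCP at 23 mm, also fits a flat leaf.

```bash
python3 - <<'E'
from h import *
manip.camera('scene')
d=manip.outline_of('wide_leaf','scene')
if d: print([(th,round(float(iou(mask('scene',leafpts((604,-38,.5),th,-1,104)),d[0]['pixels']>0)),3)) for th in (2.7,2.8,2.9,3.0,3.07,3.14)])
d=manip.outline_of('narrow_leaf','scene')
if d: print([(th,round(float(iou(mask('scene',leafpts((604,-38,.5),th,1,56)),d[0]['pixels']>0)),3)) for th in (.5,.6,.7,.8)])
print(manip.sign_off())
E
```

```text
[(2.7, 0.658), (2.8, 0.7), (2.9, 0.746), (3.0, 0.803), (3.07, 0.855), (3.14, 0.885)]
[(0.5, 0.027), (0.6, 0.011), (0.7, 0.01), (0.8, 0.018)]
the job is handed in; nothing more can be done
None
```

The wide leaf is over the spine and pressed flat on the left cover, and the job is handed in at about 9 s on the robot's clock. I pushed it with closed fingers, tilted 30°, from its starting angle of about 0.6 rad. The arm was then pulled back clear, with the wrist force near zero.

**Checks that agreed**
- **Hard stop:** pressing down met a firm stop at 23 N with the fingertip at 23 mm, as expected for a leaf lying flat.
- **Leaf angle, scene camera:** of the angles I tried, the leaf's outline fits 3.14 rad best (overlap 0.885).
- **Other things:** by eye in the last scene picture, the narrow leaf, sponge, rib, pot and jar have not moved. I did not re-measure them, and I did not check the bowl, cup or spatula separately.

**Checks that failed or disagreed**
- **Leaf angle, top camera:** this check settled nothing. The arm hid part of the leaf, and overlap was about equal from 2.9 to 3.14 rad (0.85–0.87).
- **Narrow leaf outline:** the last check failed, with overlap of at most 0.03 at every angle tried. The network probably marked something else, likely the wide leaf, so only the picture supports the narrow leaf being unmoved.

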